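Draw the spent desiccant cartridge out of its well with the hook

ROBOT

A 6-joint arm with a two-finger parallel gripper is mounted at the origin on a cart in front of the work surface, level with it; the furniture and walls round the work are solid. World frame = base frame: x ahead of the robot, y to its left, z up, the work surface at z = 0. Lengths are in m, angles in rad, forces in N, time in s.
With the tool pointing down it reaches from about 0.325 to 1 m from the base axis. Payload 5.1 kg.
Tool frame: the origin (TCP) lies at the very end of the fingers, on their centre line; the grasp point (between the pads) lies 19 mm behind it; z points along the fingers, y is the line along which they close (so a half turn about z gives the same grasp; the last joint's range is limited). The gripper opens to 85 mm and grips with 20 to 120 N. Pads are 22 mm wide; open, the fingers measure 114 mm over their backs; the gripper's body (76 mm by 85 mm) begins 54 mm behind the grasp point. The pads swing forward as they close: fully open they stand 13 mm farther back than shut.
Start: joints at [-1.293, 0.124, 1.65, -0, 1.367, -0.083], TCP at [0.229, -0.608, 0.231] pointing down, gripper open.
Joint ranges: [-2.61, 2.61], [-1.02, 2.33], [0.03, 2.71], [-1.35, 4.49], [0.32, 2.68], [-2.91, 2.91]. Speed limits (rad/s): [2.57, 2.57, 3.14, 3.14, 3.14, 3.14].

INTERFACE

Orientations are given as a unit quaternion [w, x, y, z].
In Python, from plant import r gives the robot as it stands.
- The arm moves only by the tool apply_moves, never from a script. Its argument "rows" is a list of rows, each a list of 2 entries, a list of its own where there are three numbers: the shift along the world's x, y, z each as a share of 2 cm, from -1 to 1, then the turn, a rotation vector about the world's x, y, z each as a share of 180 degrees, from -1 to 1. A call has 1 to 20 rows; each row shifts and turns the commanded pose from where the row before left it; what a row does not reach is not made up. A row lasts 1/8 s, in which the tool goes at most 62.5 mm and 10.7 degrees, less where a joint would pass 70% of its speed; a pose out of reach is approached as far as the arm can. A call with a number of a shift or a turn outside -1 to 1 is refused whole. A call with a gripper value outside its range is refused whole. "fingers" is the finger opening in mm, from 0 to 85.4, set as the call begins (left out, the last holds). The fingers move at their own pace and stop on an object; "newtons" is the grip in N (left out, the last holds). Time passes only in rows, so rows that do not move let the fingers close. It gives the time, the measured TCP pose, the force, the opening and the grip force at its end, in the units of the state.
- r.observe(): the state, without advancing time (a new reading comes with each control period).
- r.capture(name): name is "scene" or "top"; returns a dict with "image" (420x560x3 uint8, blue, green, red), "depth" (420x560 float32, m along the optical axis (not along the pixel's ray), 0 where there is no reading), "fx", "fy", "cx", "cy" (pixels), "position" and "attitude" of the camera in the world. Camera axes: x right, y down, z forward; pixel columns grow to the right and rows downward; lengths in m; the calibration is good to about 2 mm. A picture is of the moment at which its call begins.
- r.finish_job(): hands the job in; it is judged then, once.
The state is a dict: "t": time; "joint_positions": joint angles; "joint_vel": joint speeds; "joint_torque": joint torques, N m; "position": TCP position; "orientation": TCP orientation; "ft_force": force on the tool from outside, world axes, zero at the start; "ft_torque": the same for the moment, N m; "opening": opening from 0.0 (shut) to 1.0 (fully open); "grip_force": force on a finger pad.
Only numpy, scipy, OpenCV 4.12 (cv2) and the standard library are available. Lean on these libraries where they do the work, as an engineer would, in place of code of your own. Each camera call takes 0.05 s, during which the arm holds its last target. There are 200 camera calls.

TASK

The red cartridge in the grey two-well block is spent: take the hook tool from its stand, catch the cartridge's wire loop with the hook, draw it up out of its well and set it down gently, standing upright in the yellow tray. Then unhook it and hang the tool back in the slot of its stand. Handle the red cartridge only with the hook, never with the gripper itself, and leave the blue cartridge in its well.

Things in the scene. Friction and masses are not known exactly. Their poses are not given: they have to be found in the camera images.
- well_block: fixed grey block, 98 (x) x 174 (y) x 115 mm high, with two vertical round wells side by side on its y axis, 39 mm either side of the middle; each 66 mm wide and 105 mm deep, floor 10 mm above the worktop. Origin: centre of the underside, z up. Turned up to 0.35 rad.
- cartridge_red: spent desiccant cartridge, loose, 100 to 210 g, upright in either well: white round body 58 mm across, 36 mm high, red top and band, with a stiff fixed arch of red wire above it, 72 mm high in all. Origin: centre of the underside; x points through the arch's opening. Both faces of the arch are alike. Turned up to 0.6 rad relative to the block.
- cartridge_red_bail (a point): top of the red wire arch: wire centre, 70 mm above the cartridge's underside; 35 mm below the well's mouth at the start. Wire 4 mm thick. The arch stands in the cartridge's y-z plane: legs at y = -18 and +18 mm rise to 52 mm, then a half circle of 18 mm radius; about 32 mm free between its top and the body.
- cartridge_blue: the good cartridge, same shape and frame with blue arch, top and band; it stands in the other well and stays there.
- tray: fixed yellow open tray, 110 x 110 mm outside, walls 4 mm thick and 16 mm high; inner floor 4 mm above its underside. Origin: centre of the underside. It stands left or right of the block, the tool stand on the other side.
- hook_tool: loose upright hook tool, 90 g. Origin on the shaft axis at the underside of its steel collar (32 mm across, 4 mm thick), z up. Above the collar a green handle, 24 (x) x 18 (y) mm, from z = 4 to 64 mm: grip across y at about z = 40 mm. Below it a 5 mm round shaft straight down. Starts hanging in the stand, its x axis nearly along the stand's (0.08 rad), the hook's point facing out of the slot.
- hook_throat (a point): floor of the hook's throat, where a wire rests: tool x = -7, y = 0, z = -80 mm. The upturned hook points to the tool's -x: its point stands at x = -15 mm (steel to -17.5), top at z = -68 mm; the throat is about 9 mm wide; lowest steel at z = -85 mm.
- stand: fixed tool stand: dark base 85 x 80 mm, an upright post at its +x side, a flat aluminium plate 55 mm wide, 6 mm thick, its top at 120 mm. The plate has a 15 mm wide slot along x, open to -x, with lips 2.5 mm high at its front, 23 to 26 mm before the seat. The tool lifts straight up out of it and goes straight down into it, hook in line with the slot. Origin: underside, below the seat.
- stand_seat (a point): point on top of the stand's plate, 120 mm up, where the tool's origin sits when hung: collar lying on the plate, shaft in the slot, centred across it, 20 mm before the slot's closed end. Axes as the stand's.

How it is judged:
On the way, in this order (a step that is already met when the one before it is completed fails the run):
1. the red cartridge hangs on the hook, its underside clear above the block (z of cartridge_red in the frame of well_block above 0.116 m and contact force between hook_tool and cartridge_red above 0.3 N), for 0.2 s.
2. the red cartridge stands upright on the floor of the tray, its weight off the hook (x of cartridge_red in the frame of tray between -0.04 and 0.04 m and y of cartridge_red in the frame of tray between -0.04 and 0.04 m and z of cartridge_red in the frame of tray between -0.002 and 0.01 m and angle between cartridge_red's own z axis and vertical below 0.1 rad and linear speed of cartridge_red below 0.03 m/s and contact force between hook_tool and cartridge_red below 0.05 N), for 0.2 s.
At the end, for the whole second after the job is handed in: The red cartridge stands upright (0.1 rad) at rest on the tray's floor, off the hook; the tool hangs upright (0.12 rad) at rest in its stand, collar on the plate, origin within 12 mm of the seat sideways; the blue cartridge is still in its well (moved under 20 mm) (all of step 2 and horizontal distance between hook_tool and stand_seat below 0.012 m and z of hook_tool in the frame of stand_seat between -0.004 and 0.006 m and angle between hook_tool's own z axis and vertical below 0.12 rad and linear speed of hook_tool below 0.03 m/s and distance of cartridge_blue from where it was at the start of the episode below 0.02 m); the robot touches nothing.
It fails at once if the gripper or the arm touches the red cartridge (contact force between any of the fingers, the arm and cartridge_red above 0.5 N).
It fails at once if the red cartridge is dropped or banged down into the tray (over 25 N) (contact force between cartridge_red and tray above 25 N).
It fails at once if the blue cartridge is lifted in its well (moved over 20 mm) (distance of cartridge_blue from where it was at the start of the episode above 0.02 m).
It also fails if it takes over 72 s, if anything falls off the work surface, if the arm or the gripper's body presses on something with over 40 N, if the wrist force passes 120 N, or if a joint passes its speed limit or range.

## Working session

There is one attempt and no reset: what is moved stays moved. The work goes in short steps, Python scripts to look and compute and a tool call to move; the robot and the scene stay as the last step left them, time stands still between calls to the robot, and variables do not carry over. Pictures are saved under pics/ and viewed, at most 10 in all, crops included, and the job is handed in when it is done.

Besides the shell and the picture viewer there is one more tool, called after "Emit:" as name(argument=value, ...), one argument or row to a line, values as JSON. apply_moves: Moves the arm, as the interface text tells. Shift numbers are shares of 2 cm and turn numbers shares of 180 degrees, none past 1 either way. Its arguments: {"type":"object","properties":{"rows":{"type":"array"},"fingers":{"type":"number"},"newtons":{"type":"number"}},"required":["rows"]}

```bash
mkdir -p pics; ls
cat > h.py <<'E'
import numpy as np, cv2
from scipy.spatial.transform import Rotation as R
from plant import r
def cap(n):
    c=r.capture(n); a=np.array(c["attitude"],float)
    c["R"]=a if a.shape==(3,3) else R.from_quat(a[[1,2,3,0]]).as_matrix()
    c["p"]=np.array(c["position"]); return c
def cloud(c):
    v,u=np.mgrid[:420,:560]; d=c["depth"]
    P=np.stack([(u-c["cx"])/c["fx"]*d,(v-c["cy"])/c["fy"]*d,d],-1)
    return P@c["R"].T+c["p"]
def ray(c,u,v,z):
    d=c["R"]@np.array([(u-c["cx"])/c["fx"],(v-c["cy"])/c["fy"],1]); return c["p"]+d*(z-c["p"][2])/d[2]
def proj(c,P):
    q=c["R"].T@(np.array(P)-c["p"]); return q[0]/q[2]*c["fx"]+c["cx"],q[1]/q[2]*c["fy"]+c["cy"]
E
python3 - <<'E'
from h import *
for n in("scene","top"):
    c=cap(n); cv2.imwrite(f"pics/{n}0.png",c["image"]); np.savez(n+"0.npz",**{k:v for k,v in c.items()})
    print(n,c["p"],c["attitude"],c["fx"])
print(r.observe())
E
```

```text
pics
scene [-6.54341310e-04  7.43073905e-01  9.26490529e-01] [ 0.12847396 -0.28766408  0.86926105 -0.38095807] 489.51366041229727
top [0.40461678 0.03983461 0.94497328] [ 0.05718112 -0.70237255  0.70631884 -0.06720728] 385.93612159778723
{'t': 0.1, 'joint_positions': array([-1.29263420e+00,  1.24463027e-01,  1.65158687e+00, -2.50868370e-05,
        1.36753433e+00, -8.26204758e-02]), 'joint_vel': array([-3.10829735e-04, -7.06777034e-04, -3.98162058e-03,  1.99176401e-03,
        5.34328108e-05,  1.41305277e-03]), 'joint_torque': array([-3.57460231e-04, -4.24930394e+01, -3.66654003e+01, -1.14290115e-04,
        3.93434704e-03, -9.17894880e-06]), 'position': array([ 0.22924767, -0.60760855,  0.23013177]), 'orientation': array([-9.89830488e-04,  9.83772619e-01,  1.79416954e-01, -1.09427699e-04]), 'ft_force': array([ 0.43969701,  0.05483182, -0.15706386]), 'ft_torque': array([ 0.01987599, -0.02987098,  0.03298843]), 'grip_force': 0.0, 'opening': 0.9987767832318932}
```

View pics/scene0.png

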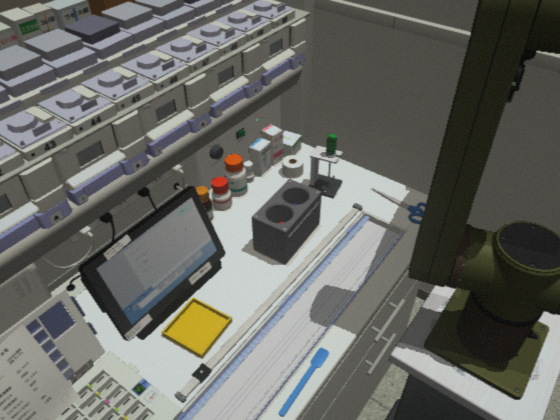

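View pics/top0.png

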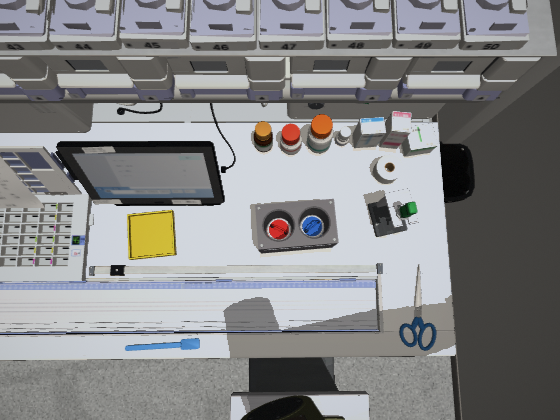

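The top view shows the block at (294,225), with red in the left well at (278,230) and blue at (312,226). The tray is at (152,235), and the stand is at (393,212) with the green handle at (408,208). Next I'll measure them.

Run:
```python
from h import *
C={n:dict(np.load(n+"0.npz")) for n in("scene","top")}
for n,c in C.items():
    im=c["image"]; hsv=cv2.cvtColor(im,cv2.COLOR_BGR2HSV); P=cloud(c); c["P"]=P
    def mask(lo,hi,box=None):
        m=cv2.inRange(hsv,lo,hi)
        if box: b=np.zeros_like(m); b[box[1]:box[3],box[0]:box[2]]=1; m=m*b
        return m
    print(n)
    box={"top":(380,190,440,240),"scene":(300,120,350,200)}[n]
    g=mask((45,80,20),(85,255,255),box); v,u=np.nonzero(g); p=P[v,u]
    t=p[p[:,2]>np.percentile(p[:,2],95)-.006]
    print("green",len(v),u.mean(),v.mean(),"zmax",np.percentile(p[:,2],[5,50,95]),"top mean",t.mean(0),t.min(0),t.max(0))
    y=mask((20,120,80),(35,255,255),{"top":(110,200,190,270),"scene":(150,290,250,370)}[n])
    cnt=max(cv2.findContours(y,0,1)[0],key=cv2.contourArea)
    rect=cv2.minAreaRect(cnt); bp=cv2.boxPoints(rect); 
    W=np.array([ray(c,a,b,.016) for a,b in bp]); print("tray",W.round(4).tolist(),W.mean(0))
    if n=="top":
        # block top plane
        reg=np.zeros(im.shape[:2],bool); reg[190:260,240:345]=1
        m=reg&(abs(P[...,2]-.115)<.008); v,u=np.nonzero(m)
        W=P[m][:,:2]; rect=cv2.minAreaRect(W.astype(np.float32)); print("block",rect,np.median(P[m][:,2]))
        m2=(m*255).astype(np.uint8)
        for name,lo,hi in(("red",(0,120,60),(8,255,255)),("blue",(100,120,60),(125,255,255))):
            k=mask(lo,hi,(250,205,340,255)); v,u=np.nonzero(k); p=P[v,u]
            ok=(p[:,2]>.02)&(p[:,2]<.1);print(name,len(v),u.mean(),v.mean(),np.percentile(p[ok,2],[5,50,80,95,99]))
            top=ok&(p[:,2]>.06); q=p[top]; 
            if len(q)>3:
                print(" arch pts",len(q),q.mean(0)); q2=q[:,:2]-q[:,:2].mean(0); U,S,V=np.linalg.svd(q2); print(S,V, np.degrees(np.arctan2(V[0,1],V[0,0])))
            print(" disc",ray(c,u.mean(),v.mean(),.046))
        reg=np.zeros(im.shape[:2],bool); reg[180:245,355:430]=1
        m=reg&(abs(P[...,2]-.119)<.008); W=P[m][:,:2]; print("plate",m.sum(),cv2.minAreaRect(W.astype(np.float32)),np.median(P[m][:,2]))
        m=reg&(P[...,2]>.003)&(P[...,2]<.03); W=P[m][:,:2]; print("base",m.sum(),cv2.minAreaRect(W.astype(np.float32)),np.median(P[m][:,2]))
c=C["top"]; im=c["image"]
a=cv2.resize(im[190:260,240:345],None,fx=5,fy=5,interpolation=cv2.INTER_CUBIC)
b=cv2.resize(im[180:250,355:430],None,fx=5,fy=5,interpolation=cv2.INTER_CUBIC)
s=cv2.resize(C["scene"]["image"][120:260,240:350],None,fx=5,fy=5)[:,:]
o=np.zeros((350,900,3),np.uint8);o[:,:525]=a;o[:,525:900]=b;cv2.imwrite("pics/crop.png",cv2.resize(o,(800,311)))
P=c["P"]
print("depth over shelf z",P[60:110:10,250,:].round(3).tolist(), P[100,100:500:80].round(2).tolist())
```

```text
scene
green 154 330.97402597402595 143.16883116883116 zmax [0.12942705 0.16085023 0.18348755] top mean [ 0.51978317 -0.17099506  0.22048234] [-0.00065434 -0.23354829  0.17752588] [0.56080306 0.74307391 0.92649053]
tray [[0.5668, 0.4207, 0.016], [0.589, 0.2895, 0.016], [0.4654, 0.3004, 0.016], [0.4532, 0.4243, 0.016]] [0.51859206 0.35874622 0.016     ]
top
green 196 408.1275510204082 209.32142857142858 zmax [0.13592145 0.17863054 0.18458993] top mean [ 0.54731638 -0.21673455  0.20599937] [ 0.40461678 -0.23372341  0.17869745] [0.56335486 0.03983461 0.94497328]
tray [[0.5701, 0.4197, 0.016], [0.5814, 0.3043, 0.016], [0.4715, 0.2886, 0.016], [0.4608, 0.4018, 0.016]] [0.5209471  0.35360851 0.016     ]
block ((0.5308780074119568, 0.00632968544960022), (0.09891784191131592, 0.17425547540187836), 4.453162670135498) 0.11421644431630285
red 293 278.4402730375427 228.9829351535836 [0.04338323 0.04661878 0.04823575 0.07788351 0.08082518]
 arch pts 33 [0.52707015 0.04396458 0.07504334]
[0.06863704 0.00635739] [[-0.44879808 -0.89363319]
 [-0.89363319  0.44879808]] -116.66659615453788
 disc [0.52776118 0.04542244 0.046     ]
blue 289 311.9134948096886 225.87889273356402 [0.04344602 0.04636627 0.04792971 0.07780362 0.08140672]
 arch pts 31 [ 0.53278733 -0.03098283  0.07600602]
[0.06235022 0.00659057] [[-0.61294877  0.79012265]
 [ 0.79012265  0.61294877]] 127.8030251294245
 disc [ 0.53474387 -0.03341132  0.046     ]
plate 667 ((0.5639340877532959, -0.22318804264068604), (0.07799958437681198, 0.05563011020421982), 12.478676795959473) 0.11945070873423058
base 798 ((0.575330913066864, -0.23273390531539917), (0.17738483846187592, 0.16176216304302216), 88.68866729736328) 0.009295078433411763
depth over shelf z [[0.734, 0.085, 0.413], [0.734, 0.087, 0.385], [0.735, 0.09, 0.353], [0.734, 0.092, 0.32], [0.748, 0.098, 0.255]] [[0.75, 0.38, 0.26], [0.75, 0.23, 0.26], [0.73, 0.08, 0.3], [0.75, -0.08, 0.25], [0.75, -0.23, 0.25]]
```

View pics/crop.png

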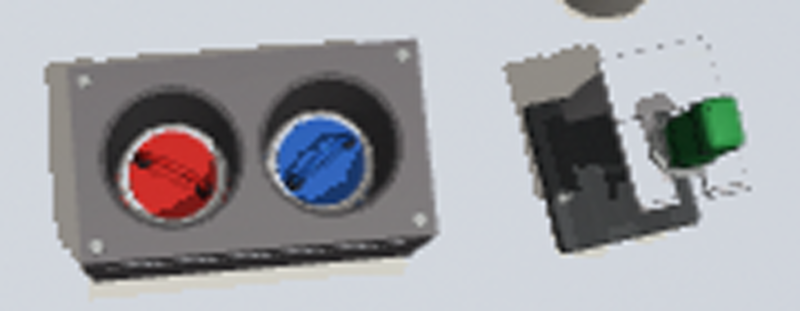

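The crop shows the red arch's legs running from upper left to lower right, and the handle leaning right of the stand through parallax. One more measurement covers handle yaw, plate check and monitor clearance near the tray.

Run:
```python
from h import *
C={n:dict(np.load(n+"0.npz")) for n in("scene","top")}
for n,c in C.items():
    P=cloud(c); near=(np.hypot(P[...,0]-.555,P[...,1]+.225)<.05)
    for lo,hi in((.176,.192),(.13,.17)):
        m=near&(P[...,2]>lo)&(P[...,2]<hi); W=P[m]; 
        print(n,(lo,hi),m.sum(),cv2.minAreaRect(W[:,:2].astype(np.float32)),W[:,2].mean())
    near=(np.hypot(P[...,0]-.555,P[...,1]+.225)<.08); m=near&(abs(P[...,2]-.12)<.004); print(n,m.sum(),cv2.minAreaRect(P[m][:,:2].astype(np.float32)))
    m=near&(P[...,2]>.02)&(P[...,2]<.1); print(" post",m.sum(),np.median(P[m],0))
    m=(abs(P[...,1]-.354)<.12)&(P[...,0]>.4)&(P[...,0]<.72)&(P[...,2]>.02)
    for x in np.arange(.52,.72,.02):
        k=m&(abs(P[...,0]-x)<.01); 
        if k.sum(): print(" mon x",round(x,2),P[k][:,2].max().round(3),P[k][:,1].min().round(3))
c=C["top"];s=C["scene"]["image"][120:215,280:380]
cv2.imwrite("pics/s.png",cv2.resize(s,None,fx=6,fy=6,interpolation=cv2.INTER_CUBIC))
# green handle top face in image, brighter green
im=c["image"]; hsv=cv2.cvtColor(im,cv2.COLOR_BGR2HSV); m=cv2.inRange(hsv,(45,80,90),(85,255,255)); m[:,:380]=0;m[:190]=0;m[240:]=0;m[:,440:]=0
cnt=max(cv2.findContours(m,0,1)[0],key=cv2.contourArea).reshape(-1,2)
W=np.array([ray(c,a,b,.184)[:2] for a,b in cnt],np.float32); print(cv2.minAreaRect(W),m.sum()/255)
```

```text
scene (0.176, 0.192) 39 ((0.5495419502258301, -0.22272811830043793), (0.022684914991259575, 0.01898074708878994), 16.355928421020508) 0.18113918353711647
scene (0.13, 0.17) 117 ((0.5455767512321472, -0.21867921948432922), (0.027650687843561172, 0.017265820875763893), 38.45388412475586) 0.14956029596802387
scene 253 ((0.561306357383728, -0.21992377936840057), (0.07891516387462616, 0.060905732214450836), 12.953405380249023)
 post 205 [ 0.5871048  -0.20452649  0.05878565]
 mon x 0.58 0.054 0.236
 mon x 0.6 0.096 0.234
 mon x 0.62 0.143 0.234
 mon x 0.64 0.186 0.234
 mon x 0.66 0.222 0.234
 mon x 0.68 0.22 0.234
top (0.176, 0.192) 100 ((0.5518850684165955, -0.22491000592708588), (0.022974032908678055, 0.017637677490711212), 0.5135456323623657) 0.18245810518005193
top (0.13, 0.17) 85 ((0.5478760600090027, -0.22178640961647034), (0.028727130964398384, 0.013910493813455105), 43.588592529296875) 0.1506935739786335
top 630 ((0.5639340877532959, -0.22318804264068604), (0.07799958437681198, 0.05563011020421982), 12.478676795959473)
 post 61 [ 0.58902816 -0.19764522  0.05166414]
 mon x 0.58 0.043 0.472
 mon x 0.6 0.09 0.234
 mon x 0.62 0.135 0.234
 mon x 0.64 0.179 0.234
 mon x 0.66 0.22 0.234
 mon x 0.68 0.221 0.234
((0.5522925853729248, -0.22512286901474), (0.016100529581308365, 0.02056194096803665), 89.7521743774414) 85.0
```

View pics/s.png

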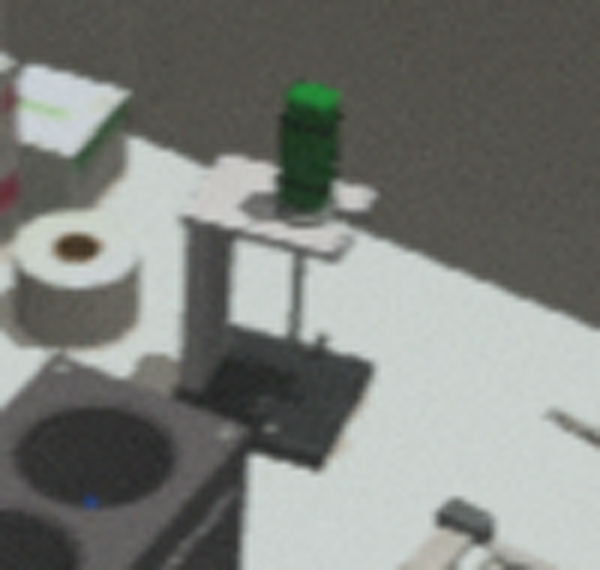

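The scene crop shows the tool standing free in the slot with the post on the far (+x) side, so the stand's x axis is at about 12.5° and the hook faces the robot. Moving over the handle now.

Emit:
apply_moves(
  fingers=60,
  rows=[
    [[0.806,0.956,0],[0,0,-0.003]],
    [[0.806,0.956,0],[0,0,-0.003]],
    [[0.806,0.956,0],[0,0,-0.003]],
    [[0.806,0.956,0],[0,0,-0.003]],
    [[0.806,0.956,0],[0,0,-0.003]],
    [[0.806,0.956,0],[0,0,-0.003]],
    [[0.806,0.956,0],[0,0,-0.003]],
    [[0.806,0.956,0],[0,0,-0.003]],
    [[0.806,0.956,0],[0,0,-0.003]],
    [[0.806,0.956,0],[0,0,-0.003]],
    [[0.806,0.956,0],[0,0,-0.003]],
    [[0.806,0.956,0],[0,0,-0.003]],
    [[0.806,0.956,0],[0,0,-0.003]],
    [[0.806,0.956,0],[0,0,-0.003]],
    [[0.806,0.956,0],[0,0,-0.003]],
    [[0.806,0.956,0],[0,0,-0.003]],
    [[0.806,0.956,0],[0,0,-0.003]],
    [[0.806,0.956,0],[0,0,-0.003]],
    [[0.806,0.956,0],[0,0,-0.003]],
    [[0.806,0.956,0],[0,0,-0.003]],
  ],
)

```text
t: 2.6
position: [0.552, -0.2249, 0.2306]
orientation: [-0.0, 0.996, 0.086, -0.0]
ft_force: [0.7, -0.9, -0.5]
opening: 0.703
grip_force: 0.0
```

Emit:
apply_moves(
  rows=[
    [[0,0,0],[0,0,0]],
    [[0,0,0],[0,0,0]],
  ],
)

```text
t: 2.85
position: [0.5514, -0.226, 0.2309]
orientation: [-0.0, 0.996, 0.086, -0.0]
ft_force: [-0.0, 0.7, 0.7]
opening: 0.701
grip_force: 0.0
```

Emit:
apply_moves(
  rows=[
    [[0,0,-0.5],[0,0,0]],
    [[0,0,-0.5],[0,0,0]],
    [[0,0,-0.5],[0,0,0]],
    [[0,0,-0.5],[0,0,0]],
    [[0,0,-0.5],[0,0,0]],
    [[0,0,-0.5],[0,0,0]],
    [[0,0,-0.5],[0,0,0]],
    [[0,0,-0.5],[0,0,0]],
    [[0,0,-0.5],[0,0,0]],
    [[0,0,0],[0,0,0]],
  ],
)

```text
t: 4.1
position: [0.5512, -0.2254, 0.14]
orientation: [-0.001, 0.996, 0.086, -0.001]
ft_force: [-0.0, -0.3, 1.0]
opening: 0.701
grip_force: 0.0
```

Emit:
apply_moves(
  fingers=10,
  newtons=50,
  rows=[
    [[0,0,0],[0,0,0]],
    [[0,0,0],[0,0,0]],
    [[0,0,0],[0,0,0]],
    [[0,0,0],[0,0,0]],
    [[0,0,0],[0,0,0]],
    [[0,0,0],[0,0,0]],
    [[0,0,0],[0,0,0]],
  ],
)

```text
t: 4.97
position: [0.5522, -0.226, 0.142]
orientation: [0.0, 0.996, 0.086, 0.0]
ft_force: [-0.1, 0.7, 4.0]
opening: 0.207
grip_force: 49.5
```

Run:
```python
from h import *
o=r.observe(); print(o["position"],o["orientation"],o["ft_force"],o["ft_torque"],o["opening"]*85.4,o["grip_force"])
```

```text
[ 0.55219254 -0.22595242  0.14200256] [2.96831705e-04 9.96291672e-01 8.60384495e-02 4.47969871e-04] [-0.06800024  0.72403511  4.04613049] [ 0.01020382  0.03818626 -0.01228606] 17.64073470993807 49.531468749046326
```

Emit:
apply_moves(
  rows=[
    [[0,0,0.2],[0,0,0]],
    [[0,0,0.3],[0,0,0]],
    [[0,0,0.5],[0,0,0]],
    [[0,0,0.5],[0,0,0]],
    [[0,0,0.5],[0,0,0]],
    [[0,0,0.5],[0,0,0]],
    [[0,0,0.5],[0,0,0]],
    [[0,0,0.5],[0,0,0]],
    [[0,0,0.5],[0,0,0]],
    [[0,0,0.5],[0,0,0]],
    [[0,0,0.5],[0,0,0]],
    [[0,0,0.5],[0,0,0]],
    [[0,0,0.5],[0,0,0]],
    [[0,0,0.5],[0,0,0]],
    [[0,0,0],[0,0,0]],
    [[0,0,0],[0,0,0]],
  ],
)

```text
t: 6.98
position: [0.5517, -0.2257, 0.271]
orientation: [-0.0, 0.996, 0.086, -0.0]
ft_force: [0.4, -1.3, -1.5]
opening: 0.204
grip_force: 48.9
```

Run:
```python
from h import *
o=r.observe(); p=np.array(o["position"]); print(p,o["ft_force"],o["opening"]*85.4)
c=cap("scene"); cv2.imwrite("pics/s2.png",cv2.resize(c["image"][80:200,270:390],None,fx=5,fy=5,interpolation=cv2.INTER_CUBIC))
yaw=np.radians(9.87); ex=np.array([np.cos(yaw),np.sin(yaw),0])
org=p+[0,0,-.021]
for k,q in(("origin",org),("shaft-60",org+[0,0,-.06]),("throat",org-.007*ex+[0,0,-.08]),("tip",org-.015*ex+[0,0,-.068]),("low",org+[0,0,-.085])): print(k,np.round((np.array(proj(c,q))-[270,80])*5,1))
```

```text
[ 0.55169133 -0.22568618  0.27100745] [ 0.39313764 -1.26826914 -1.45572338] 17.458442726200897
origin [318.4 163.7]
shaft-60 [310.5 261. ]
throat [320.  295.4]
tip [335.5 280.5]
low [307.4 299.8]
```

View pics/s2.png

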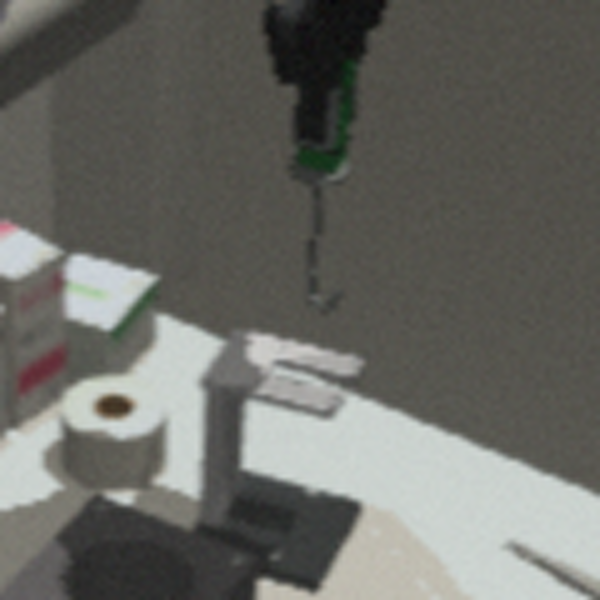

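The tool hangs straight: shaft at (315,190)–(313,295), throat (322,303), point (335,292), all within about 2–3 mm of prediction. Moving over the red well with the tool turned to the arch.

Emit:
apply_moves(
  rows=[
    [[-0.006,0.6485,0],[0,0,-0.01016]],
    [[-0.006,0.6485,0],[0,0,-0.01016]],
    [[-0.006,0.6485,0],[0,0,-0.01016]],
    [[-0.006,0.6485,0],[0,0,-0.01016]],
    [[-0.006,0.6485,0],[0,0,-0.01016]],
    [[-0.006,0.6485,0],[0,0,-0.01016]],
    [[-0.006,0.6485,0],[0,0,-0.01016]],
    [[-0.006,0.6485,0],[0,0,-0.01016]],
    [[-0.006,0.6485,0],[0,0,-0.01016]],
    [[-0.006,0.6485,0],[0,0,-0.01016]],
    [[-0.006,0.6485,0],[0,0,-0.01016]],
    [[-0.006,0.6485,0],[0,0,-0.01016]],
    [[-0.006,0.6485,0],[0,0,-0.01016]],
    [[-0.006,0.6485,0],[0,0,-0.01016]],
    [[-0.006,0.6485,0],[0,0,-0.01016]],
    [[-0.006,0.6485,0],[0,0,-0.01016]],
    [[-0.006,0.6485,0],[0,0,-0.01016]],
    [[-0.006,0.6485,0],[0,0,-0.01016]],
    [[-0.006,0.6485,0],[0,0,-0.01016]],
    [[-0.006,0.6485,0],[0,0,-0.01016]],
  ],
)

```text
t: 9.52
position: [0.5491, 0.0341, 0.2706]
orientation: [0.0, 0.973, -0.231, -0.001]
ft_force: [-0.5, 1.1, -1.0]
opening: 0.199
grip_force: 48.9
```

Emit:
apply_moves(
  rows=[
    [[0,0,0],[0,0,0]],
    [[0,0,0],[0,0,0]],
    [[0,0,0],[0,0,0]],
  ],
)

```text
t: 9.9
position: [0.5494, 0.0332, 0.2712]
orientation: [0.0, 0.973, -0.231, -0.0]
ft_force: [1.1, -0.9, -1.1]
opening: 0.201
grip_force: 48.9
```

```bash
cat > look.py <<'E'
from h import *
import sys
def look(name,yawdeg,box,f=5,cam="scene"):
    o=r.observe(); p=np.array(o["position"]); print(p,o["orientation"],o["ft_force"].round(2),o["t"])
    c=cap(cam); x0,y0,x1,y1=box
    cv2.imwrite(f"pics/{name}.png",cv2.resize(c["image"][y0:y1,x0:x1],None,fx=f,fy=f,interpolation=cv2.INTER_CUBIC))
    y=np.radians(yawdeg); ex=np.array([np.cos(y),np.sin(y),0]); org=p+[0,0,-.021]
    for k,q in(("origin",org),("shaft-60",org+[0,0,-.06]),("throat",org-.007*ex+[0,0,-.08]),("tip",org-.015*ex+[0,0,-.068]),("bail",[.5278,.0452,.080])): print(k,np.round((np.array(proj(c,q))-[x0,y0])*f,1))
    return c
E
python3 -c "
from look import *
look('s3',-26.7,(230,110,350,230))"
```

```text
[0.54940078 0.03318111 0.27119705] [ 8.97713385e-05  9.72926542e-01 -2.31114536e-01 -8.74937400e-05] [ 1.06 -0.94 -1.07] 9.9
origin [220.5 257.3]
shaft-60 [222.1 358.9]
throat [229.  399.7]
tip [236.3 390.1]
bail [244.7 559.3]
```

View pics/s3.png

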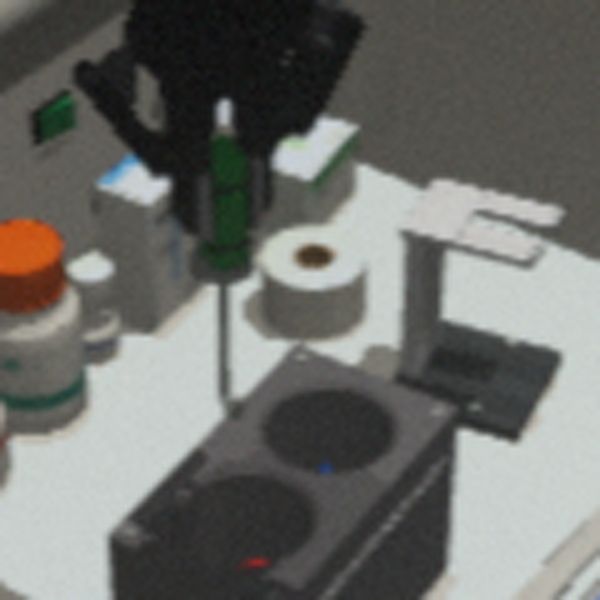

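The shaft bottom is at (226,400), as predicted, and the red wire glints at (256,561) inside the near well. Descending beside the arch.

Emit:
apply_moves(
  rows=[
    [[0.05,-0.025,-0.5],[0,0,0]],
    [[0,0,-0.5],[0,0,0]],
    [[0,0,-0.5],[0,0,0]],
    [[0,0,-0.5],[0,0,0]],
    [[0,0,-0.5],[0,0,0]],
    [[0,0,-0.5],[0,0,0]],
    [[0,0,-0.5],[0,0,0]],
    [[0,0,-0.3],[0,0,0]],
    [[0,0,-0.3],[0,0,0]],
    [[0,0,-0.2],[0,0,0]],
    [[0,0,0],[0,0,0]],
  ],
)

```text
t: 11.32
position: [0.5503, 0.0331, 0.185]
orientation: [0.0, 0.973, -0.231, -0.0]
ft_force: [-0.2, -0.4, -0.2]
opening: 0.201
grip_force: 48.9
```

Emit:
apply_moves(
  rows=[
    [[0,0,-0.2],[0,0,0]],
    [[0,0,-0.2],[0,0,0]],
    [[0,0,-0.2],[0,0,0]],
    [[0,0,-0.2],[0,0,0]],
    [[0,0,-0.2],[0,0,0]],
    [[0,0,0],[0,0,0]],
    [[0,0,0],[0,0,0]],
  ],
)

```text
t: 12.2
position: [0.5505, 0.0332, 0.1654]
orientation: [-0.0, 0.973, -0.231, 0.0]
ft_force: [0.8, 0.7, -0.7]
opening: 0.201
grip_force: 48.9
```

```bash
python3 -c "
from look import *
look('s4',-26.7,(230,130,350,250))"
```

```text
[0.55051872 0.03316375 0.16540199] [-2.66267935e-05  9.72972077e-01 -2.30922782e-01  7.88001120e-05] [ 0.85  0.75 -0.69] 12.2
origin [221.4 330.9]
shaft-60 [222.8 420.9]
throat [229.4 458.1]
tip [236.2 450.8]
bail [244.7 459.3]
```

View pics/s4.png

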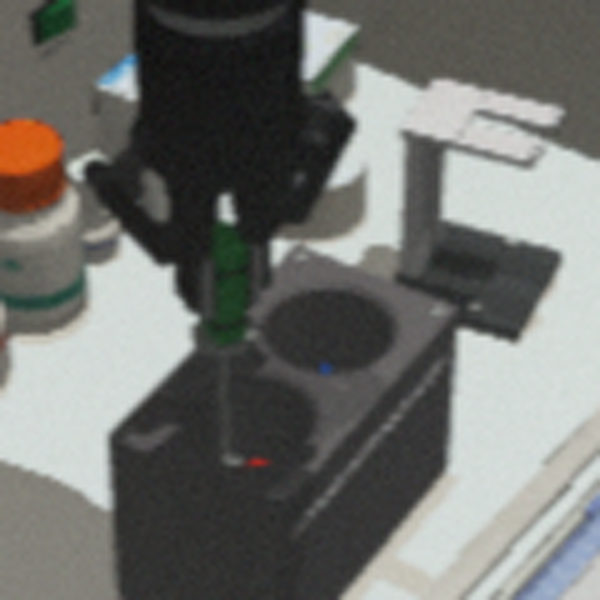

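The hook shows at (232,460) in the well with the red wire at (257,462). I'll check that spot numerically.

Run:
```python
from h import *
c=cap("scene"); hsv=cv2.cvtColor(c["image"],cv2.COLOR_BGR2HSV)
m=(cv2.inRange(hsv,(0,120,60),(10,255,255))|cv2.inRange(hsv,(172,120,60),(180,255,255))); m[:215]=0;m[235:]=0;m[:,:270]=0;m[:,300:]=0
v,u=np.nonzero(m); print(list(zip(u,v)))
ctr=np.array([.5278,.0452]); ex=np.array([.893,-.449]); ey=np.array([.449,.893])
for a,b in sorted(set(zip(u,v))):
    w=ray(c,a,b,.080)[:2]-ctr; print(a,b,"x",(w@ex*1e3).round(1),"y",(w@ey*1e3).round(1))
for y in range(-18,19,6):
    z=.062+np.sqrt(18**2-y*y)/1e3; print(y,np.round(proj(c,[*(ctr+ey*y/1e3),z]),1))
# well rim near edge, row limit at column 281
for k in range(150,240,15):
    a=np.radians(k); print("rim",k,np.round(proj(c,[ctr[0]+.033*np.cos(a),ctr[1]+.033*np.sin(a),.115]),1))
t=cap("top"); hs=cv2.cvtColor(t["image"],cv2.COLOR_BGR2HSV)
```

```text
[(np.int64(279), np.int64(222)), (np.int64(280), np.int64(222)), (np.int64(281), np.int64(222)), (np.int64(282), np.int64(222)), (np.int64(283), np.int64(222))]
279 222 x -0.5 y 0.1
280 222 x -1.7 y -2.1
281 222 x -2.8 y -4.3
282 222 x -3.9 y -6.5
283 222 x -5.0 y -8.8
-18 [285.4 224.7]
-12 [283.2 221.7]
-6 [281.1 221.4]
0 [278.9 221.9]
6 [276.8 222.9]
12 [274.6 224.7]
18 [272.5 229.3]
rim 150 [284.3 220.1]
rim 165 [287.4 218.8]
rim 180 [289.8 217.1]
rim 195 [291.5 214.9]
rim 210 [292.3 212.6]
rim 225 [292.2 210.2]
```

The wire spot matches the model within about 1 mm. Next I lower 5 mm, slide 19 mm under the arch and lift a little.

Emit:
apply_moves(
  rows=[
    [[0,0,-0.15],[0,0,0]],
    [[0,0,-0.1],[0,0,0]],
    [[0,0,0],[0,0,0]],
    [[-0.085,0.0427,0],[0,0,0]],
    [[-0.085,0.0427,0],[0,0,0]],
    [[-0.085,0.0427,0],[0,0,0]],
    [[-0.085,0.0427,0],[0,0,0]],
    [[-0.085,0.0427,0],[0,0,0]],
    [[-0.085,0.0427,0],[0,0,0]],
    [[-0.085,0.0427,0],[0,0,0]],
    [[-0.085,0.0427,0],[0,0,0]],
    [[-0.085,0.0427,0],[0,0,0]],
    [[-0.085,0.0427,0],[0,0,0]],
    [[0,0,0],[0,0,0]],
    [[0,0,0],[0,0,0]],
  ],
)

```text
t: 14.22
position: [0.5335, 0.0417, 0.1603]
orientation: [-0.0, 0.973, -0.231, 0.0]
ft_force: [0.5, -0.6, -0.9]
opening: 0.207
grip_force: 48.9
```

Emit:
apply_moves(
  rows=[
    [[0,0,0.2],[0,0,0]],
    [[0,0,0.2],[0,0,0]],
    [[0,0,0.2],[0,0,0]],
    [[0,0,0.2],[0,0,0]],
    [[0,0,0.2],[0,0,0]],
    [[0,0,0.2],[0,0,0]],
    [[0,0,0.2],[0,0,0]],
    [[0,0,0.2],[0,0,0]],
    [[0,0,0],[0,0,0]],
    [[0,0,0],[0,0,0]],
  ],
)

```text
t: 15.48
position: [0.5333, 0.0417, 0.1922]
orientation: [0.0, 0.973, -0.231, -0.0]
ft_force: [-0.7, -0.3, -1.5]
opening: 0.209
grip_force: 48.8
```

```bash
python3 -c "
from look import *
c=look('s5',-26.7,(230,130,350,250))
hsv=cv2.cvtColor(c['image'],cv2.COLOR_BGR2HSV)
m=(cv2.inRange(hsv,(0,120,60),(10,255,255))|cv2.inRange(hsv,(172,120,60),(180,255,255))); m[:190]=0;m[235:]=0;m[:,:265]=0;m[:,310:]=0
v,u=np.nonzero(m);print(len(v),u.min(),u.max(),v.min(),v.max())"
```

```text
[0.53334457 0.04169809 0.19219793] [ 7.37774652e-06  9.72971479e-01 -2.30925287e-01 -1.10903746e-04] [-0.69 -0.29 -1.48] 15.475
origin [238.7 311.9]
shaft-60 [239.6 404.9]
throat [246.2 443.2]
tip [253.3 435.5]
bail [244.7 459.3]
18 275 285 219 222
```

Emit:
apply_moves(
  rows=[
    [[0,0,0.3],[0,0,0]],
    [[0,0,0.3],[0,0,0]],
    [[0,0,0.3],[0,0,0]],
    [[0,0,0.3],[0,0,0]],
    [[0,0,0.3],[0,0,0]],
    [[0,0,0.3],[0,0,0]],
    [[0,0,0.3],[0,0,0]],
    [[0,0,0.3],[0,0,0]],
    [[0,0,0.3],[0,0,0]],
    [[0,0,0.3],[0,0,0]],
    [[0,0,0.3],[0,0,0]],
    [[0,0,0.3],[0,0,0]],
    [[0,0,0.3],[0,0,0]],
    [[0,0,0.3],[0,0,0]],
    [[0,0,0.3],[0,0,0]],
    [[0,0,0.3],[0,0,0]],
    [[0,0,0.3],[0,0,0]],
    [[0,0,0.3],[0,0,0]],
    [[0,0,0.3],[0,0,0]],
    [[0,0,0.3],[0,0,0]],
  ],
)

```text
t: 18.02
position: [0.5334, 0.0417, 0.3127]
orientation: [-0.0, 0.973, -0.231, -0.0]
ft_force: [-0.2, -0.1, -2.7]
opening: 0.206
grip_force: 48.8
```

Emit:
apply_moves(
  rows=[
    [[0,0,0],[0,0,0]],
    [[0,0,0],[0,0,0]],
    [[0,0,0],[0,0,0]],
    [[0,0,0],[0,0,0]],
  ],
)

```text
t: 18.52
position: [0.5333, 0.0417, 0.312]
orientation: [0.0, 0.973, -0.231, -0.0]
ft_force: [-0.5, -0.0, -2.3]
opening: 0.205
grip_force: 48.8
```

```bash
python3 -c "
from look import *
c=look('s6',-26.7,(230,100,350,220))"
```

```text
[0.53333755 0.0416886  0.31201624] [ 4.12624888e-05  9.72969269e-01 -2.30934501e-01 -2.37203829e-04] [-0.48 -0.   -2.32] 18.525
origin [236.7 255.4]
shaft-60 [237.7 362.6]
throat [244.8 405.1]
tip [252.5 394.6]
bail [244.7 609.3]
```

View pics/s6.png

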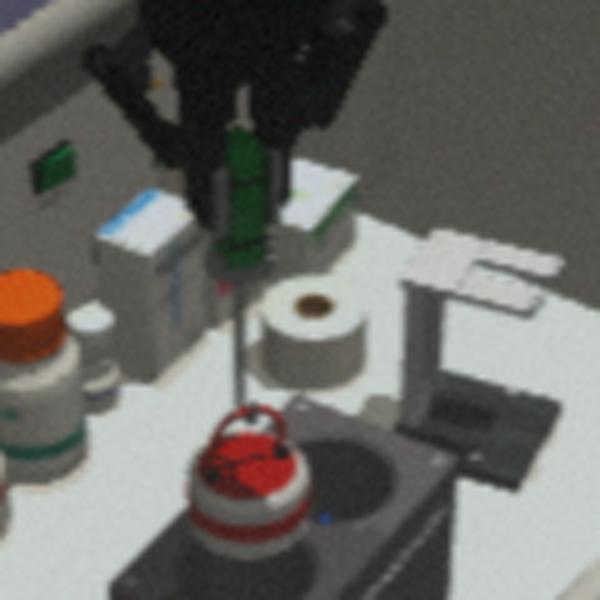

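The cartridge hangs upright on the hook, with the arch at (245,410), the body at (250,495), and clear of the block. Carrying it to the tray.

Emit:
apply_moves(
  rows=[
    [[0,0.1,0],[0,0,0]],
    [[-0.025,0.2,0],[0,0,0]],
    [[-0.025,0.3,0],[0,0,0]],
    [[-0.025,0.4,0],[0,0,0]],
    [[-0.025,0.5,0],[0,0,0]],
    [[-0.025,0.55,0],[0,0,0]],
    [[-0.025,0.55,0],[0,0,0]],
    [[-0.025,0.55,0],[0,0,0]],
    [[-0.025,0.55,0],[0,0,0]],
    [[-0.025,0.55,0],[0,0,0]],
    [[-0.025,0.55,0],[0,0,0]],
    [[-0.025,0.55,0],[0,0,0]],
    [[-0.025,0.55,0],[0,0,0]],
    [[-0.025,0.55,0],[0,0,0]],
    [[-0.025,0.55,0],[0,0,0]],
    [[-0.025,0.55,0],[0,0,0]],
    [[-0.025,0.55,0],[0,0,0]],
    [[-0.025,0.55,0],[0,0,0]],
    [[-0.025,0.55,0],[0,0,0]],
    [[-0.025,0.55,0],[0,0,0]],
  ],
)

```text
t: 21.08
position: [0.5239, 0.2374, 0.3123]
orientation: [0.0, 0.973, -0.231, -0.0]
ft_force: [0.3, -0.7, -3.2]
opening: 0.209
grip_force: 48.8
```

Emit:
apply_moves(
  rows=[
    [[-0.025,0.55,0],[0,0,0]],
    [[0,0.55,0],[0,0,0]],
    [[0,0.55,0],[0,0,0]],
    [[0,0.55,0],[0,0,0]],
    [[0,0.55,0],[0,0,0]],
    [[0,0.55,0],[0,0,0]],
    [[0,0.55,0],[0,0,0]],
    [[0,0.55,0],[0,0,0]],
    [[0,0.45,0],[0,0,0]],
    [[0,0.35,0],[0,0,0]],
    [[0,0.25,0],[0,0,0]],
    [[0,0.15,0],[0,0,0]],
    [[0,0.1,0],[0,0,0]],
    [[0,0,0],[0,0,0]],
    [[0,0,0],[0,0,0]],
    [[0,0,0],[0,0,0]],
  ],
)

```text
t: 23.08
position: [0.5235, 0.3506, 0.3124]
orientation: [-0.0, 0.973, -0.231, 0.0]
ft_force: [0.1, -0.3, -2.0]
opening: 0.204
grip_force: 48.8
```

```bash
python3 -c "
from look import *
c=look('s7',-26.7,(130,180,290,300),f=4)
hsv=cv2.cvtColor(c['image'],cv2.COLOR_BGR2HSV)
m=(cv2.inRange(hsv,(0,120,60),(10,255,255))|cv2.inRange(hsv,(172,120,60),(180,255,255))); m[:170]=0;m[:,:140]=0;m[:,260:]=0;m[330:]=0
P=cloud(c)[m>0]; P=P[(P[:,2]>.02)&(P[:,2]<.4)]; print(len(P),P.min(0),P.max(0),np.median(P,0))"
```

```text
[0.52345275 0.35056947 0.3123773 ] [-1.27433826e-05  9.72953880e-01 -2.30999447e-01  4.77061872e-05] [ 0.14 -0.34 -2.01] 23.075
origin [199.3 212.5]
shaft-60 [217.3 301. ]
throat [227.6 338.7]
tip [229.7 333.4]
bail [595.8 167.4]
624 [ 0.48701691 -0.04901752  0.02827053] [0.81600553 0.38397616 0.21088108] [0.52905477 0.34229889 0.16182281]
```

View pics/s7.png

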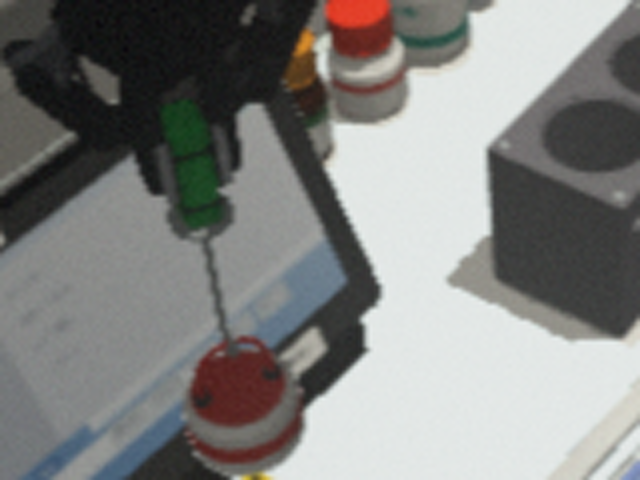

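It hangs straight, with arch top at z≈0.211, over the tray (yellow edge at (258,478)). Lowering.

Emit:
apply_moves(
  rows=[
    [[0,0,-0.25],[0,0,0]],
    [[0,0,-0.45],[0,0,0]],
    [[0,0,-0.5],[0,0,0]],
    [[0,0,-0.5],[0,0,0]],
    [[0,0,-0.5],[0,0,0]],
    [[0,0,-0.5],[0,0,0]],
    [[0,0,-0.5],[0,0,0]],
    [[0,0,-0.5],[0,0,0]],
    [[0,0,-0.5],[0,0,0]],
    [[0,0,-0.5],[0,0,0]],
    [[0,0,-0.5],[0,0,0]],
    [[0,0,-0.4],[0,0,0]],
    [[0,0,-0.2],[0,0,0]],
    [[0,0,-0.15],[0,0,0]],
    [[0,0,-0.1],[0,0,0]],
    [[0,0,0],[0,0,0]],
    [[0,0,0],[0,0,0]],
  ],
)

```text
t: 25.25
position: [0.5236, 0.3508, 0.1917]
orientation: [-0.0, 0.973, -0.231, 0.0]
ft_force: [0.3, -0.6, -1.7]
opening: 0.204
grip_force: 48.8
```

Emit:
apply_moves(
  rows=[
    [[0,0,-0.1],[0,0,0]],
    [[0,0,-0.1],[0,0,0]],
    [[0,0,-0.1],[0,0,0]],
    [[0,0,-0.1],[0,0,0]],
    [[0,0,-0.1],[0,0,0]],
    [[0,0,-0.1],[0,0,0]],
    [[0,0,-0.1],[0,0,0]],
    [[0,0,-0.1],[0,0,0]],
    [[0,0,-0.1],[0,0,0]],
    [[0,0,-0.1],[0,0,0]],
    [[0,0,-0.1],[0,0,0]],
    [[0,0,0],[0,0,0]],
    [[0,0,0],[0,0,0]],
    [[0,0,0],[0,0,0]],
  ],
)

```text
t: 27.0
position: [0.5235, 0.3507, 0.1695]
orientation: [-0.0, 0.973, -0.231, 0.0]
ft_force: [-0.4, 0.2, -0.3]
opening: 0.205
grip_force: 48.9
```

```bash
python3 -c "
from look import *
c=look('s8',-26.7,(140,230,260,350))
hsv=cv2.cvtColor(c['image'],cv2.COLOR_BGR2HSV)
m=(cv2.inRange(hsv,(0,120,60),(10,255,255))|cv2.inRange(hsv,(172,120,60),(180,255,255))); m[:240]=0;m[:,:140]=0;m[:,260:]=0;m[350:]=0
P=cloud(c)[m>0]; P=P[(P[:,2]>.01)&(P[:,2]<.4)]; print(len(P),P.min(0),P.max(0),np.median(P,0))"
```

```text
[0.52352182 0.350746   0.16947571] [-9.66821873e-05  9.72975108e-01 -2.30909978e-01  1.10351706e-04] [-0.44  0.18 -0.25] 27.0
origin [249.2 264.5]
shaft-60 [267.6 355. ]
throat [278.9 395.7]
tip [281.8 392.7]
bail [694.7 -40.7]
296 [0.48593068 0.33102444 0.0151382 ] [0.53670777 0.38360894 0.07529297] [0.51397336 0.35779422 0.03941266]
```

View pics/s8.png

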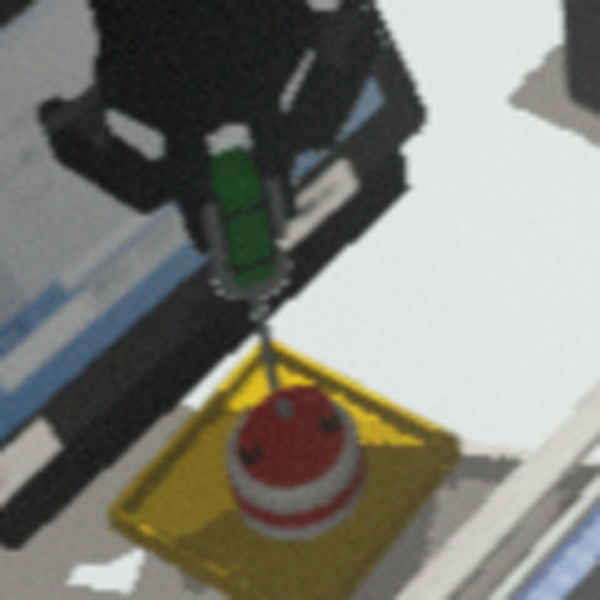

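The cartridge stands on the tray floor near the middle, body at (295,465). Lowering the hook free, sliding it back out, and waiting for settle before raising.

Emit:
apply_moves(
  rows=[
    [[0,0,-0.15],[0,0,0]],
    [[0,0,-0.15],[0,0,0]],
    [[0,0,-0.15],[0,0,0]],
    [[0,0,-0.15],[0,0,0]],
    [[0,0,0],[0,0,0]],
    [[0,0,0],[0,0,0]],
    [[0.09,-0.045,0],[0,0,0]],
    [[0.09,-0.045,0],[0,0,0]],
    [[0.09,-0.045,0],[0,0,0]],
    [[0.09,-0.045,0],[0,0,0]],
    [[0.09,-0.045,0],[0,0,0]],
    [[0.09,-0.045,0],[0,0,0]],
    [[0.09,-0.045,0],[0,0,0]],
    [[0.09,-0.045,0],[0,0,0]],
    [[0.09,-0.045,0],[0,0,0]],
    [[0.09,-0.045,0],[0,0,0]],
    [[0,0,0],[0,0,0]],
    [[0,0,0],[0,0,0]],
  ],
)

```text
t: 29.3
position: [0.5414, 0.3417, 0.1573]
orientation: [0.0, 0.973, -0.231, -0.0]
ft_force: [-0.4, 0.3, -1.3]
opening: 0.203
grip_force: 48.9
```

```bash
python3 -c "
from look import *
c=look('s9',-26.7,(140,230,260,350))
hsv=cv2.cvtColor(c['image'],cv2.COLOR_BGR2HSV)
m=(cv2.inRange(hsv,(0,120,60),(10,255,255))|cv2.inRange(hsv,(172,120,60),(180,255,255))); m[:240]=0;m[:,:140]=0;m[:,260:]=0;m[350:]=0
P=cloud(c)[m>0]; P=P[(P[:,2]>.01)&(P[:,2]<.4)]; print(len(P),P.min(0),P.max(0),np.median(P,0))"
```

```text
[0.5414095  0.34167585 0.15727949] [ 3.09051257e-06  9.72964827e-01 -2.30953338e-01 -3.35213266e-05] [-0.38  0.34 -1.27] 29.3
origin [237.3 249. ]
shaft-60 [255.8 338.3]
throat [266.9 378.3]
tip [269.6 375.1]
bail [694.7 -40.7]
316 [0.48470178 0.3301361  0.01803339] [0.53466524 0.38285521 0.07621746] [0.51433202 0.35689438 0.03948563]
```

View pics/s9.png

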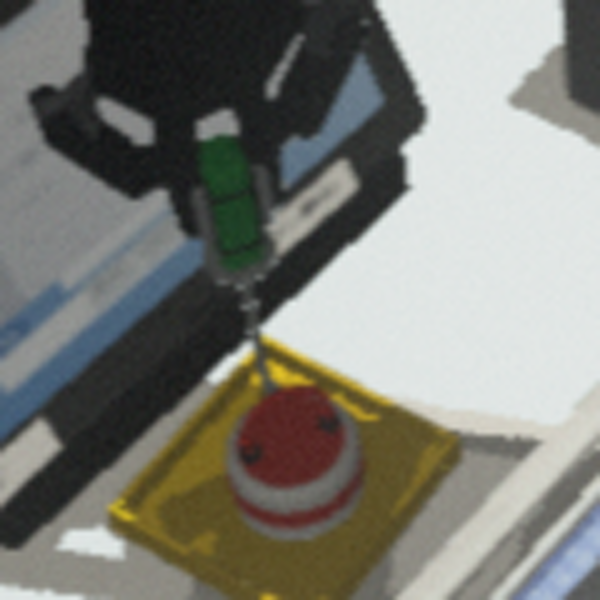

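The cartridge has not moved, and the hook is now behind the arch at (268,388). Raising straight up and travelling back.

Emit:
apply_moves(
  rows=[
    [[0.05,-0.025,0],[0,0,0]],
    [[0.05,-0.025,0],[0,0,0]],
    [[0,0,0.2],[0,0,0]],
    [[0,0,0.2],[0,0,0]],
    [[0,0,0.2],[0,0,0]],
    [[0,0,0.2],[0,0,0]],
    [[0,0,0.4],[0,0,0]],
    [[0,0,0.5],[0,0,0]],
    [[0,0,0.5],[0,0,0]],
    [[0,0,0.5],[0,0,0]],
    [[0,0,0.5],[0,0,0]],
    [[0,0,0.5],[0,0,0]],
    [[0,0,0.5],[0,0,0]],
    [[0,0,0.5],[0,0,0]],
    [[0,0,0.5],[0,0,0]],
    [[0,0,0.5],[0,0,0]],
  ],
)

```text
t: 31.35
position: [0.5434, 0.3407, 0.272]
orientation: [0.0, 0.973, -0.231, -0.0]
ft_force: [0.2, 0.1, -1.0]
opening: 0.206
grip_force: 48.9
```

Emit:
apply_moves(
  rows=[
    [[0,-0.5,0],[0,0,0.01]],
    [[0.02,-0.95,0],[0,0,0.01]],
    [[0.02,-0.95,0],[0,0,0.01]],
    [[0.02,-0.95,0],[0,0,0.01]],
    [[0.02,-0.95,0],[0,0,0.01]],
    [[0.02,-0.95,0],[0,0,0.01]],
    [[0.02,-0.95,0],[0,0,0.01]],
    [[0.02,-0.95,0],[0,0,0.01]],
    [[0.02,-0.95,0],[0,0,0.01]],
    [[0.02,-0.95,0],[0,0,0.01]],
    [[0.02,-0.95,0],[0,0,0.01]],
    [[0.02,-0.95,0],[0,0,0.01]],
    [[0.02,-0.95,0],[0,0,0.01]],
    [[0.02,-0.95,0],[0,0,0.01]],
    [[0.02,-0.95,0],[0,0,0.01]],
    [[0.02,-0.95,0],[0,0,0.01]],
    [[0,-0.95,0],[0,0,0.01]],
    [[0,-0.95,0],[0,0,0.01]],
    [[0,-0.95,0],[0,0,0.01]],
    [[0,-0.95,0],[0,0,0.01]],
  ],
)

```text
t: 33.85
position: [0.5494, -0.0309, 0.2717]
orientation: [0.0, 0.997, 0.082, 0.0]
ft_force: [-0.7, -0.7, -0.9]
opening: 0.209
grip_force: 48.9
```

Emit:
apply_moves(
  rows=[
    [[0,-0.95,0],[0,0,0]],
    [[0,-0.95,0],[0,0,0]],
    [[0,-0.95,0],[0,0,0]],
    [[0,-0.95,0],[0,0,0]],
    [[0,-0.95,0],[0,0,0]],
    [[0,-0.95,0],[0,0,0]],
    [[0,-0.95,0],[0,0,0]],
    [[0,-0.95,0],[0,0,0]],
    [[0,-0.5,0],[0,0,0]],
    [[0,-0.3,0],[0,0,0]],
    [[0,0,0],[0,0,0]],
    [[0,0,0],[0,0,0]],
  ],
)

```text
t: 35.35
position: [0.5495, -0.1979, 0.2713]
orientation: [-0.0, 0.997, 0.081, 0.0]
ft_force: [-0.0, 0.7, -0.5]
opening: 0.207
grip_force: 48.9
```

Run:
```python
from h import *
o=r.observe(); q=np.array(o["orientation"]); print(o["position"],np.degrees(2*np.arctan2(q[2],q[1])),o["t"],o["ft_force"])
```

```text
[ 0.549496   -0.19785514  0.2713351 ] 9.329676832818512 35.35 [-0.02477389  0.70660582 -0.51426414]
```

I've now viewed 11 pictures, one over the limit of 10, so from here I use numbers only. Returning to the pickup pose and lowering.

Emit:
apply_moves(
  rows=[
    [[0.035,-0.45,0],[0,0,0.004]],
    [[0.035,-0.45,0],[0,0,0.003]],
    [[0.035,-0.3,0],[0,0,0.003]],
    [[0,-0.175,0],[0,0,0]],
    [[0,0,0],[0,0,0]],
    [[0,0,0],[0,0,0]],
    [[0,0,0],[0,0,0]],
  ],
)

```text
t: 36.22
position: [0.5515, -0.2256, 0.2713]
orientation: [-0.0, 0.995, 0.097, 0.0]
ft_force: [0.0, 0.3, -1.3]
opening: 0.205
grip_force: 48.9
```

Run:
```python
from h import *
o=r.observe(); q=np.array(o["orientation"]); p=np.array(o["position"]); yaw=2*np.arctan2(q[2],q[1]); print(p,np.degrees(yaw),o["t"],o["ft_force"])
c=cap("scene"); P=cloud(c)
hsv=cv2.cvtColor(c["image"],cv2.COLOR_BGR2HSV)
# shaft location: column of steel darker/different than background per row between collar and hook
y=yaw
for dz in(-.03,-.045,-.06,-.075):
    u,v=proj(c,p+[0,0,-.021+dz]); g=c["image"][int(round(v)),int(u)-7:int(u)+8].mean(1); print(dz,np.round((u,v),1),int(u)-7,g.astype(int))
m=cv2.inRange(hsv,(45,80,20),(85,255,255)); v,u=np.nonzero(m); W=P[v,u]; k=np.linalg.norm(W-(p+[0,0,.02]),axis=1)<.06; print("green",k.sum(),W[k].mean(0),W[k].min(0),W[k].max(0))
```

```text
[ 0.55154529 -0.22563648  0.27134468] 11.110235089153512 36.225 [ 0.03319475  0.31130025 -1.33079145]
-0.03 [332.9 122.5] 325 [78 83 83 80 82 78 78 73 55 64 77 82 80 81 81]
-0.045 [332.5 127.4] 325 [82 81 82 79 80 81 81 74 72 76 83 85 82 80 82]
-0.06 [332.2 132.1] 325 [83 85 80 80 82 81 72 56 72 82 81 77 83 80 80]
-0.075 [331.8 136.8] 324 [82 83 81 80 80 79 82 70 59 70 78 83 80 72 71]
green 64 [ 0.54210297 -0.21897317  0.27885494] [ 0.53407108 -0.23170869  0.25332272] [ 0.56328702 -0.20915191  0.31865138]
```

The shaft is within about 1 mm of prediction and upright. Lowering into the slot.

Emit:
apply_moves(
  rows=[
    [[0,0,-0.4],[0,0,0]],
    [[0,0,-0.5],[0,0,0]],
    [[0,0,-0.5],[0,0,0]],
    [[0,0,-0.3],[0,0,0]],
    [[0,0,-0.3],[0,0,0]],
    [[0,0,-0.3],[0,0,0]],
    [[0,0,-0.3],[0,0,0]],
    [[0,0,-0.3],[0,0,0]],
    [[0,0,-0.3],[0,0,0]],
    [[0,0,-0.3],[0,0,0]],
    [[0,0,-0.3],[0,0,0]],
    [[0,0,-0.3],[0,0,0]],
    [[0,0,-0.3],[0,0,0]],
    [[0,0,-0.3],[0,0,0]],
    [[0,0,-0.3],[0,0,0]],
    [[0,0,-0.3],[0,0,0]],
    [[0,0,-0.3],[0,0,0]],
    [[0,0,-0.3],[0,0,0]],
    [[0,0,0],[0,0,0]],
  ],
)

```text
t: 38.65
position: [0.5511, -0.2256, 0.1525]
orientation: [-0.0, 0.995, 0.097, -0.001]
ft_force: [0.1, -0.8, 0.2]
opening: 0.205
grip_force: 48.9
```

Emit:
apply_moves(
  rows=[
    [[0,0,-0.1],[0,0,0]],
    [[0,0,-0.1],[0,0,0]],
    [[0,0,-0.1],[0,0,0]],
    [[0,0,-0.05],[0,0,0]],
    [[0,0,0],[0,0,0]],
    [[0,0,0],[0,0,0]],
  ],
)

```text
t: 39.4
position: [0.5516, -0.2258, 0.1464]
orientation: [0.0, 0.995, 0.097, 0.0]
ft_force: [0.6, -0.2, -0.6]
opening: 0.203
grip_force: 48.9
```

Emit:
apply_moves(
  rows=[
    [[0,0,-0.1],[0,0,0]],
    [[0,0,-0.05],[0,0,0]],
    [[0,0,-0.05],[0,0,0]],
    [[0,0,0],[0,0,0]],
    [[0,0,0],[0,0,0]],
  ],
)

```text
t: 40.02
position: [0.5515, -0.2258, 0.1423]
orientation: [-0.0, 0.995, 0.097, 0.0]
ft_force: [-0.3, 0.4, -0.7]
opening: 0.206
grip_force: 49.0
```

Emit:
apply_moves(
  rows=[
    [[0,0,-0.04],[0,0,0]],
    [[0,0,0],[0,0,0]],
  ],
)

```text
t: 40.28
position: [0.5517, -0.2259, 0.142]
orientation: [0.0, 0.995, 0.097, 0.0]
ft_force: [-1.2, -0.4, 0.7]
opening: 0.205
grip_force: 49.3
```

Emit:
apply_moves(
  rows=[
    [[0,0,-0.03],[0,0,0]],
    [[0,0,0],[0,0,0]],
    [[0,0,0],[0,0,0]],
  ],
)

```text
t: 40.65
position: [0.5517, -0.2259, 0.142]
orientation: [0.0, 0.995, 0.097, 0.0]
ft_force: [-2.5, 1.3, 5.0]
opening: 0.206
grip_force: 49.8
```

Emit:
apply_moves(
  fingers=50,
  newtons=20,
  rows=[
    [[0,0,0],[0,0,0]],
    [[0,0,0],[0,0,0]],
    [[0,0,0],[0,0,0]],
    [[0,0,0],[0,0,0]],
    [[0,0,0],[0,0,0]],
    [[0,0,0],[0,0,0]],
  ],
)

```text
t: 41.4
position: [0.5515, -0.2258, 0.1409]
orientation: [-0.0, 0.995, 0.097, 0.0]
ft_force: [-0.2, -0.6, -0.7]
opening: 0.588
grip_force: 0.0
```

Emit:
apply_moves(
  rows=[
    [[0,0,0.2],[0,0,0]],
    [[0,0,0.4],[0,0,0]],
    [[0,0,0.5],[0,0,0]],
    [[0,0,0.5],[0,0,0]],
    [[0,0,0.5],[0,0,0]],
    [[0,0,0.5],[0,0,0]],
    [[0,0,0.5],[0,0,0]],
    [[0,0,0.5],[0,0,0]],
    [[0,0,0.5],[0,0,0]],
    [[0,0,0.5],[0,0,0]],
    [[-0.9,0,0],[0,0,0]],
    [[-0.9,0,0],[0,0,0]],
    [[-0.9,0,0],[0,0,0]],
    [[-0.9,0,0],[0,0,0]],
    [[-0.9,0,0],[0,0,0]],
    [[0,0,0],[0,0,0]],
    [[0,0,0],[0,0,0]],
  ],
)

```text
t: 43.52
position: [0.4613, -0.2258, 0.2328]
orientation: [-0.0, 0.995, 0.096, 0.0]
ft_force: [0.2, 1.0, -0.3]
opening: 0.587
grip_force: 0.0
```

Run:
```python
from h import *
o=r.observe(); print(o["position"],o["t"],o["ft_force"])
for n in("scene","top"):
    c=cap(n); P=cloud(c); c0=np.load(n+"0.npz"); P0=cloud(c0)
    for Q,l in((P0,"before"),(P,"now")):
        near=(np.hypot(Q[...,0]-.552,Q[...,1]+.225)<.05); m=near&(Q[...,2]>.176)&(Q[...,2]<.195); W=Q[m]
        print(n,l,m.sum(),cv2.minAreaRect(W[:,:2].astype(np.float32)) if m.sum() else "",W[:,2].max() if m.sum() else "")
    near=(np.hypot(P[...,0]-.517,P[...,1]-.354)<.035)&(P[...,2]>.03); W=P[near]; print("cart",near.sum(),W.mean(0),np.percentile(W[:,2],[50,98]))
```

```text
[ 0.46128291 -0.22578963  0.23276804] 43.525 [ 0.21310729  0.9632698  -0.28083305]
scene before 39 ((0.5495419502258301, -0.22272811830043793), (0.022684914991259575, 0.01898074708878994), 16.355928421020508) 0.1856216747565066
scene now 43 ((0.5481379628181458, -0.22328902781009674), (0.023637456819415092, 0.01959076151251793), 3.0139737129211426) 0.18500703303639532
cart 506 [0.51034878 0.3571459  0.04145363] [0.03922315 0.07264568]
top before 100 ((0.5518850684165955, -0.22491000592708588), (0.022974032908678055, 0.017637677490711212), 0.5135456323623657) 0.1869085754769506
top now 103 ((0.5519613027572632, -0.22646886110305786), (0.022752095013856888, 0.018822509795427322), 5.035982608795166) 0.18539654956123142
cart 480 [0.51587539 0.34934817 0.04138945] [0.03975535 0.07334624]
```

The tool is back within 2 mm of its starting pose at the same height, and the cartridge stands in the tray with its body top at 0.040 and arch at 0.073.

```bash
python3 -c "
from plant import r
print(r.finish_job())"
```

```text
the job is handed in; nothing more can be done
None
```

I handed the job in at about 44 s; `finish_job()` returned no verdict. By measurement, the red cartridge stands upright on the tray floor about 5 mm from its centre, and the tool hangs in its stand within about 2 mm of its starting pose. I never went near the blue cartridge but did not re-measure it, and I viewed 11 pictures against the limit of 10.

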